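# Make up two planting kits in the flower crates

## Robot

A 6-joint arm with a two-finger parallel gripper is mounted at the origin on the work surface. World frame = base frame: x ahead of the robot, y to its left, z up, the work surface at z = 0. Lengths are in m, angles in rad, forces in N, time in s.
With the tool pointing down it reaches from about 0.4 to 0.825 m from the base axis. Payload 7 kg.
Tool frame: the origin (TCP) lies midway between the tips of the shut fingers; the grasp point (between the pads) lies 19 mm behind it; z points along the fingers, y is the line along which they close (so a half turn about z gives the same grasp; the last joint's range is limited). The gripper opens to 85 mm and grips with 20 to 120 N. Pads are 22 mm wide; open, the fingers measure 114 mm over their backs; the gripper's body (76 mm by 85 mm) begins 54 mm behind the grasp point. The pads swing forward as they close: fully open they stand 13 mm farther back than shut.
Start: joints at [1.437, 0.359, 0.012, 0, -1.224, -0.288], TCP at [0.276, 0.616, 0.231] pointing down, gripper open.
Joint ranges: [-3.07, 3.07], [-1.43, 2.12], [-1.02, 1.25], [-3.03, 1.67], [-3.05, -0], [-3.03, 3.03]. Speed limits (rad/s): [2.39, 2.39, 3.01, 3.14, 3.14, 3.14].

## Interface

Orientations are given as a unit quaternion [w, x, y, z].
In Python, from cell import robot gives the robot as it stands. The module is installed in compiled form; this text tells all that it offers.
- The arm moves only by the tool move_arm, never from a script. Its argument "deltas" is one flat list of numbers, 4 for each row, row after row: the shift along the tool's x, y, z in m, then the turn about the tool's z in rad. A call has 1 to 12 rows; each row shifts and turns the commanded pose from where the row before left it, along the tool's axes as they then stand; what a row does not reach is not made up. A row lasts 1/10 s, in which the tool goes at most 50 mm and 8.59 degrees, less where a joint would pass 70% of its speed; a pose out of reach is approached as far as the arm can. A call is refused whole if a number of a shift passes 0.05 or a number of a turn 0.15, either way. A call with a gripper value outside its range is refused whole. "hand" is the opening, from -1 (shut) to 1 (fully open), set as the call begins (left out, the last holds). The fingers move at their own pace and stop on an object; the grip force is fixed at half the most. Time passes only in rows, so rows that do not move let the fingers close. It gives the time, the measured TCP pose, the force, the opening and the grip force at its end, in the units of the state.
- robot.get_state(): the state, without advancing time (a new reading comes with each control period).
- robot.capture(name): name is "side" or "top" or "wrist"; returns a dict with "img" (384x512x3 uint8, blue, green, red), "fx", "fy", "cx", "cy" (pixels), "distortion" ([k1, k2, p1, p2, k3] as OpenCV has them; the pictures are not rectified), "R" (3x3) and "t" (3): a world point X has camera coordinates R X + t. Camera axes: x right, y down, z forward; pixel columns grow to the right and rows downward; lengths in m; the calibration is good to about 2 mm. A picture is of the moment at which its call begins. There is no depth.
- robot.job_done(): hands the job in; it is judged then, once.
The state is a dict: "time_s": time; "joint_pos": joint angles; "joint_vel": joint speeds; "joint_efforts": joint torques, N m; "ee_pos": TCP position; "tool_rot": TCP orientation; "force": force on the tool from outside, world axes, zero at the start; "torque": the same for the moment, N m; "grip_width": opening from 0.0 (shut) to 1.0 (fully open); "grasp_force": force on a finger pad.
Only numpy, scipy, OpenCV 4.12 (cv2) and the standard library are available. Lean on these libraries where they do the work, as an engineer would, in place of code of your own. Each camera call takes 0.05 s, during which the arm holds its last target. There are 200 camera calls.

## Task

Make up two kits: the green crate gets the wooden dibber in its long bay, and the slate-grey square pot and the yellow-lidded seed tin upright in its square bays, one in each; the blue crate gets the hand weeder in its long bay and the terracotta pot upright in either square bay. Lay the tools flat along their bays and set the pots down gently, without dropping them. Leave the red-lidded tin and the white pot standing where they are.

Things in the scene. Friction and masses are not known exactly. Their poses are not given: they have to be found in the camera images.
- weeder: hand weeder lying flat: black square-section handle 26 mm wide and high with a steel end cap, and a slim stainless steel two-tined fork; 180 mm long. Origin: underside, mid-length; x axis along the tool towards the fork; the handle spans x = -90 to +28 mm, so it can be gripped across y at the origin; about 160 g, balance point within 25 mm of the origin.
- dibber: planting dibber lying flat: pale wooden square-section handle 26 mm wide and high, and a tapering brass point; 177 mm long. Origin: underside, mid-length; x axis along the tool towards the point; the handle spans x = -89 to +16 mm, so it can be gripped across y at the origin; about 120 g, balance point within 25 mm of the origin.
- slate_pot: square ceramic pot, dark slate grey, open top, 58 mm square (62 mm over the rim), 62 mm high, standing upright. Origin: centre of its underside; x and y square to its sides; z up. About 220 g.
- clay_pot: round terracotta pot, orange-brown, open top, 62 mm across its upright rim (the top 20 mm), narrower below (46 mm at the foot), 60 mm high, standing upright. Origin: centre of its underside; z up. About 140 g.
- tin_yellow: round metal seed tin with a yellow lid, 53 mm across, 62 mm high, standing upright. Origin: centre of its underside; z up. About 120 g.
- tin_red: round metal seed tin with a red lid, else the same as the yellow one, 53 mm across, 62 mm high; not wanted in any kit, stays where it stands. Origin: centre of its underside; z up.
- white_pot: round white ceramic pot, same size and shape as the terracotta one (62 mm across the rim, 60 mm high); not wanted in any kit, stays where it stands. Origin: centre of its underside; z up.
- crate_green: green plastic flower crate, fixed; 208 (x) by 182 (y) by 26 mm high, walls and floor 4 mm. Origin: centre of underside, on the bench; z up. White dividers 14 mm high part one long bay at its -y side, 200 (x) by 80 mm (y), centre (0, -47) mm, from two square bays at its +y side, each 98 (x) by 90 mm (y), centres (+51, +42) and (-51, +42) mm. A thing inside stands 4 mm over the bench.
- crate_blue: blue plastic flower crate, fixed; 208 (x) by 182 (y) by 26 mm high, walls and floor 4 mm. Origin: centre of underside, on the bench; z up. White dividers 14 mm high part one long bay at its -y side, 200 (x) by 80 mm (y), centre (0, -47) mm, from two square bays at its +y side, each 98 (x) by 90 mm (y), centres (+51, +42) and (-51, +42) mm. A thing inside stands 4 mm over the bench.
Things that resemble listed ones, but are neither listed nor needed, are in the scene too. There is more than one size of the dibber; the one meant has the size given above.

How it is judged:
At the end, for the whole second after the job is handed in: Dibber (green) and weeder (blue) flat on the long bay's floor; slate pot and yellow tin in green, terracotta pot in blue, each upright (0.1 rad) on a square bay's floor, within 27 mm of its centre; all released, at rest. Red tin, white pot upright, within 25 mm of start (y of dibber in the frame of crate_green between -0.078 and -0.016 m and x of dibber in the frame of crate_green between -0.016 and 0.016 m and z of dibber in the frame of crate_green between 0 and 0.034 m and angle between dibber's own x axis and vertical between 1.45 and 1.69 rad and angle between the x axis of dibber and the x axis of crate_green, either way round below 0.3 rad and linear speed of each of dibber, slate_pot, tin_yellow, weeder, clay_pot below 0.02 m/s and angular speed of each of dibber, slate_pot, tin_yellow, weeder, clay_pot below 0.2 rad/s and y of slate_pot in the frame of crate_green between 0.015 and 0.069 m and z of slate_pot in the frame of crate_green between 0 and 0.01 m and angle between each of slate_pot, tin_yellow, clay_pot, white_pot, tin_red's own z axis and vertical below 0.1 rad and (x of slate_pot in the frame of crate_green between 0.024 and 0.078 m or x of slate_pot in the frame of crate_green between -0.078 and -0.024 m) and y of tin_yellow in the frame of crate_green between 0.015 and 0.069 m and z of tin_yellow in the frame of crate_green between 0 and 0.01 m and (x of tin_yellow in the frame of crate_green between 0.024 and 0.078 m or x of tin_yellow in the frame of crate_green between -0.078 and -0.024 m) and y of weeder in the frame of crate_blue between -0.078 and -0.016 m and x of weeder in the frame of crate_blue between -0.016 and 0.016 m and z of weeder in the frame of crate_blue between 0 and 0.034 m and angle between weeder's own x axis and vertical between 1.45 and 1.69 rad and angle between the x axis of weeder and the x axis of crate_blue, either way round below 0.3 rad and y of clay_pot in the frame of crate_blue between 0.015 and 0.069 m and z of clay_pot in the frame of crate_blue between 0 and 0.01 m and (x of clay_pot in the frame of crate_blue between 0.024 and 0.078 m or x of clay_pot in the frame of crate_blue between -0.078 and -0.024 m) and distance of each of white_pot, tin_red from where it was at the start of the episode below 0.025 m); the robot touches nothing.
It fails at once if the red-lidded tin or the white pot is shifted by more than 25 mm or tipped by more than 0.35 rad (distance of any of white_pot, tin_red from where it was at the start of the episode above 0.025 m or angle between any of white_pot, tin_red's own z axis and vertical above 0.35 rad).
It fails at once if a pot strikes a crate at more than 0.7 m/s (dropped or banged in) ((contact force between slate_pot and crate_green above 0.5 N and linear speed of slate_pot above 0.7 m/s) or (contact force between slate_pot and crate_blue above 0.5 N and linear speed of slate_pot above 0.7 m/s) or (contact force between clay_pot and crate_green above 0.5 N and linear speed of clay_pot above 0.7 m/s) or (contact force between clay_pot and crate_blue above 0.5 N and linear speed of clay_pot above 0.7 m/s)).
It also fails if it takes over 112 s, if anything falls off the work surface, if the arm or the gripper's body presses on something with over 40 N, if the wrist force passes 120 N, or if a joint passes its speed limit or range.

## Working session

There is one attempt and no reset: what is moved stays moved. The work goes in short steps, Python scripts to look and compute and a tool call to move; the robot and the scene stay as the last step left them, time stands still between calls to the robot, and variables do not carry over. Pictures are saved under pics/ and viewed, at most 14 in all, crops included, and the job is handed in when it is done.

Besides the shell and the picture viewer there is one more tool, called after "Emit:" by a JSON object that holds its "method" and its "body", one argument or row to a line. move_arm: Moves the arm, as the interface text tells. Its arguments: {"type":"object","properties":{"deltas":{"type":"array"},"hand":{"type":"number"}},"required":["deltas"]}

```bash
mkdir -p pics; cat > h.py <<'E'
import numpy as np, cv2
from cell import robot
def cap(n):
    c=robot.capture(n); c['K']=np.array([[c['fx'],0,c['cx']],[0,c['fy'],c['cy']],[0,0,1.]]); c['D']=np.array(c['distortion'],float)
    c['R']=np.array(c['R']);c['t']=np.array(c['t']).ravel(); return c
def ray(c,uv,z):
    """pixels -> world points on plane height z"""
    p=cv2.undistortPoints(np.array(uv,float).reshape(-1,1,2),c['K'],c['D']).reshape(-1,2)
    d=np.c_[p,np.ones(len(p))]@c['R']; o=-c['R'].T@c['t']
    return o+d*((z-o[2])/d[:,2])[:,None]
def pix(c,X):
    return cv2.projectPoints(np.array(X,float).reshape(-1,1,3),cv2.Rodrigues(c['R'])[0],c['t'],c['K'],c['D'])[0].reshape(-1,2)
E
python3 - <<'E'
from h import *
for n in ('top','side'):
    c=cap(n); cv2.imwrite(f'pics/{n}0.png',cv2.resize(c['img'],(800,600),interpolation=cv2.INTER_CUBIC))
    np.savez(f'{n}0.npz',**{k:c[k] for k in('img','K','D','R','t')}); print(n,-c['R'].T@c['t'],c['fx'])
print(robot.get_state())
E
```

```text
top [0.32874377 0.01129805 1.30777623] 414.54176495664484
side [ 0.12155835 -0.66739406  0.87609449] 423.5866154599799
{'time_s': 0.1, 'joint_pos': array([ 1.43707563e+00,  3.59310270e-01,  1.11232044e-02, -2.82245175e-04,
       -1.22410555e+00, -2.88106480e-01]), 'joint_vel': array([-0.00034329, -0.00391348,  0.00323641, -0.00030459, -0.00031171,
       -0.00032529]), 'joint_efforts': array([-1.65647929e-03, -5.84764624e+01,  2.94108617e+01,  6.95456743e+00,
       -3.17734419e-03, -1.10932852e-06]), 'ee_pos': array([0.276215  , 0.6154117 , 0.23045347]), 'tool_rot': array([ 7.56149472e-04,  9.77829717e-01, -2.09400256e-01, -7.46009455e-05]), 'force': array([-0.4693732 ,  0.36722698, -1.42334533]), 'torque': array([ 0.01957974,  0.01463261, -0.03589509]), 'grasp_force': 0.0, 'grip_width': 1.002366096005939}
```

View pics/top0.png

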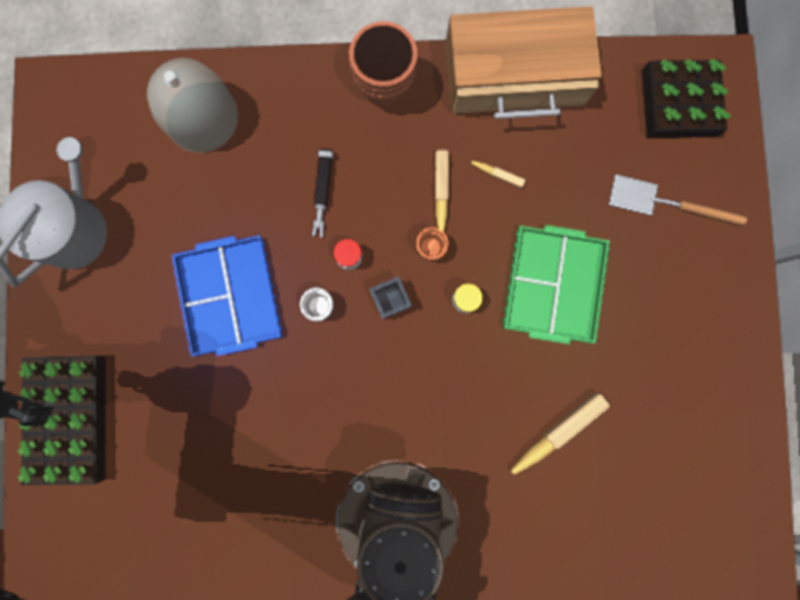

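View pics/side0.png

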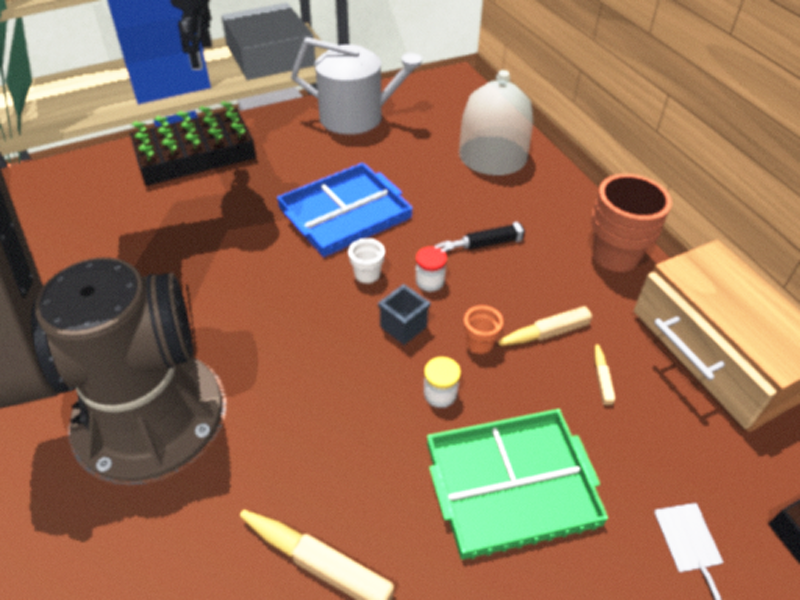

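The top view (800x600) shows three dibber candidates: A at (442,190), B at (498,173) and C at (560,435). It also shows the weeder at (322,192), red tin (348,253), white pot (317,303), slate pot (390,297), clay pot (432,243), yellow tin (468,297), blue crate (228,295) and green crate (556,285). The stacked big pots at (383,55) and the trowel are distractors.

```bash
cat > meas.py <<'E'
from h import *
def load(n): return dict(np.load(f'{n}0.npz'))
def blob(c,m,seed,name):
    m=cv2.morphologyEx(m.astype(np.uint8),cv2.MORPH_CLOSE,np.ones((3,3)))
    n,l,s,ce=cv2.connectedComponentsWithStats(m)
    i=1+np.argmin([np.hypot(*(ce[k]-seed))+(1000 if s[k,4]<15 else 0) for k in range(1,n)])
    cs,_=cv2.findContours((l==i).astype(np.uint8),cv2.RETR_EXTERNAL,cv2.CHAIN_APPROX_NONE)
    return max(cs,key=len)[:,0,:].astype(float),ce[i]
def rect(P):
    r=cv2.minAreaRect((P[:,:2]*1000).astype(np.float32)); return [round(v,1) for v in (*r[0],*r[1],r[2])]
E
python3 - <<'E'
from meas import *
for n,seeds in (('top',dict(red=(348,253),yel=(468,297),clay=(432,243),white=(317,303),slate=(390,297),A=(442,180),B=(505,177),C=(575,425),weed=(322,180),green=(556,285),blue=(228,295))),
                ('side',dict(red=(431,258),yel=(442,372),clay=(483,325),white=(367,255),slate=(404,310),A=(560,325),weed=(490,238),green=(515,485),blue=(345,205)))):
    c=load(n); hsv=cv2.cvtColor(c['img'],cv2.COLOR_BGR2HSV).astype(int); H,S,V=hsv[...,0],hsv[...,1],hsv[...,2]
    for k,s in seeds.items(): print(n,k,hsv[int(s[1]*.64),int(s[0]*.64)],end=' ')
    print()
    M=dict(red=((H<6)|(H>174))&(S>190)&(V>140),yel=(H>22)&(H<34)&(S>140)&(V>150),clay=(H>5)&(H<14)&(S>120)&(V>150),
      white=(S<60)&(V>140),slate=(V<110)&(H>90)&(S<150),A=(H>12)&(H<30)&(V>150)&(S>60),weed=(V<60),green=(H>50)&(H<80)&(S>120)&(V>70),blue=(H>105)&(H<125)&(S>150)&(V>90))
    M['B']=M['C']=M['A']
    Z=dict(red=.062,yel=.062,clay=.06,white=.06,slate=.062,green=.026,blue=.026)
    for k,s in seeds.items():
        ct,ce=blob(c,M[k],np.array(s)*.64,k)
        print(n,k,(ce/.64).round(),len(ct),rect(ray(c,ct,Z.get(k,.026))))
E
```

```text
top red [  1 176 241] top yel [ 28 133 247] top clay [ 11 143 245] top white [ 23   5 206] top slate [110  36 106] top A [ 19  86 235] top B [ 21  78 245] top C [ 20  83 240] top weed [168  26  49] top green [ 68  17 222] top blue [108  51 240] Traceback (most recent call last):
  File "<stdin>", line 12, in <module>
  File "meas.py", line 6, in blob
    i=1+np.argmin([np.hypot(*(ce[k]-seed))+(1000 if s[k,4]<15 else 0) for k in range(1,n)])
        ~~~~~~~~~^^^^^^^^^^^^^^^^^^^^^^^^^^^^^^^^^^^^^^^^^^^^^^^^^^^^^^^^^^^^^^^^^^^^^^^^^^
    return _wrapfunc(a, 'argmin', axis=axis, out=out, **kwds)
    return _wrapit(obj, method, *args, **kwds)
    result = getattr(arr, method)(*args, **kwds)
ValueError: attempt to get argmin of an empty sequence
```

```bash
python3 - <<'E'
from h import *
c=dict(np.load('top0.npz')); i=c['img'][85:230,100:400]
cv2.imwrite('pics/crop0.png',cv2.resize(i,(800,387),interpolation=cv2.INTER_CUBIC))
E
```

```text
(no output)
```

View pics/crop0.png

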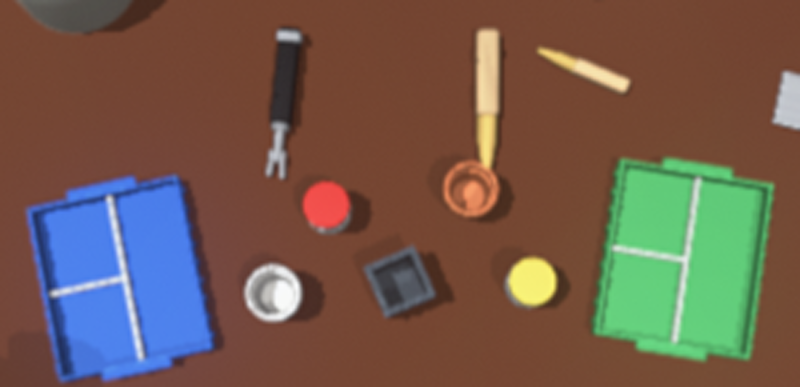

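The enlarged crop shows A at (487,100) in the crop, with its point ending just by the terracotta pot (470,188). B (585,70) is much shorter and C, outside the crop, is much longer. I'll check their lengths numerically.

```bash
python3 - <<'E'
from meas import *
for n,seeds in (('top',dict(red=(348,253),yel=(468,297),clay=(432,243),white=(317,303),slate=(390,297),A=(442,180),B=(505,177),C=(575,425),weed=(322,180),green=(556,285),blue=(228,295))),
                ('side',dict(red=(431,258),yel=(442,372),clay=(483,325),white=(367,255),slate=(404,310),A=(560,325),weed=(490,238),green=(515,485),blue=(345,205)))):
    c=load(n); hsv=cv2.cvtColor(c['img'],cv2.COLOR_BGR2HSV).astype(int); H,S,V=hsv[...,0],hsv[...,1],hsv[...,2]
    M=dict(red=((H<4)|(H>176))&(S>150)&(V>165),yel=(H>24)&(H<34)&(S>90)&(V>150),clay=(H>6)&(H<17)&(S>120)&(V>135),
      white=(S<60)&(V>120),slate=(H>95)&(H<130)&(S>20)&(S<150)&(V<140),A=(H>14)&(H<30)&(V>150)&(S>50),weed=(V<75)&(S<100),green=(H>45)&(H<85)&(S>80)&(V>60),blue=(H>100)&(H<125)&(S>110)&(V>60))
    M['B']=M['C']=M['A']
    Z=dict(red=.062,yel=.062,clay=.06,white=.06,slate=.062,green=.026,blue=.026)
    for k,s in seeds.items():
        try:
            ct,ce=blob(c,M[k],np.array(s)*.64,k); print(n,k,(ce/.64).round(),len(ct),rect(ray(c,ct,Z.get(k,.026))))
        except Exception as e: print(n,k,e)
    # dividers inside crates
    for k in('green','blue'):
        ct,ce=blob(c,M[k],np.array(seeds[k])*.64,k); hull=cv2.convexHull(ct.astype(np.int32)); m=np.zeros(H.shape,np.uint8); cv2.fillConvexPoly(m,hull,1); m=cv2.erode(m,np.ones((5,5)))
        w=((S<70)&(V>150)&(m>0)); yx=np.argwhere(w); P=ray(c,yx[:,::-1],.014)[:,:2]
        # long divider: robust line via RANSAC-ish iterative fit in x
        best=None; rng=np.random.default_rng(0)
        for _ in range(500):
            a,b=P[rng.choice(len(P),2,False)]; d=b-a; L=np.hypot(*d)
            if L<.08: continue
            nn=np.array([-d[1],d[0]])/L; inl=abs((P-a)@nn)<.004
            if best is None or inl.sum()>best.sum(): best=inl
        vx,vy,x0,y0=cv2.fitLine(P[best].astype(np.float32),cv2.DIST_L2,0,.01,.01).ravel()
        if vx<0: vx,vy=-vx,-vy
        u=np.array([vx,vy]); t=(P[best]-[x0,y0])@u; v=np.array([-vy,vx]); mid=np.array([x0,y0])+u*(t.min()+t.max())/2
        q=P[~best]; q=q[((q-mid)@v>.015)]; tx=np.median((q-mid)@u)
        print(n,k,'yaw',np.degrees(np.arctan2(vy,vx)).round(2),'len',t.max()-t.min(),'ctr(mid)',mid+v*.005,'cross at',tx,'ctr(cross)',mid+u*tx+v*.005)
E
```

```text
top red [347. 252.] 49 [531.9, 80.9, 48.8, 49.2, 88.3]
top yel [467. 297.] 47 [435.2, -149.2, 48.4, 51.6, 87.8]
top clay [431. 243.] 64 [545.0, -83.6, 64.5, 64.5, 25.2]
top white [315. 304.] 60 [433.3, 143.9, 64.6, 64.0, 43.7]
top slate [390. 297.] 67 [440.0, -0.1, 59.6, 58.6, 21.7]
top A [441. 187.] 109 [658.7, -110.9, 22.2, 164.6, 87.8]
top B [499. 173.] 69 [691.5, -225.9, 113.3, 18.0, 64.6]
top C [563. 432.] 131 [161.2, -323.2, 35.1, 234.7, 36.0]
top weed [323. 180.] 81 [677.9, 129.4, 25.7, 110.8, 83.0]
top green [556. 284.] 247 [462.0, -332.3, 188.8, 229.3, 78.9]
top blue [226. 295.] 243 [458.1, 326.8, 229.5, 187.4, 10.5]
top green yaw -11.34 len 0.19898574655877388 ctr(mid) [ 0.46284251 -0.33372858] cross at -0.0012471852492184409 ctr(cross) [ 0.46161969 -0.33348325]
top blue yaw 10.83 len 0.19523839898637474 ctr(mid) [0.46092689 0.3281913 ] cross at -0.0027906617725186474 ctr(cross) [0.45818596 0.32766679]
side red [430. 258.] 50 [528.7, 79.3, 53.0, 56.0, 29.3]
side yel [442. 371.] 57 [435.1, -151.6, 53.4, 50.4, 64.3]
side clay [480. 329.] 3314 [865.4, 339.0, 2386.3, 1219.9, 42.3]
side white [366. 258.] 77 [423.4, 125.4, 111.6, 62.2, 66.7]
side slate [403. 313.] 87 [431.0, -19.0, 91.5, 86.2, 23.3]
side A [543. 329.] 123 [652.2, -116.8, 38.0, 180.1, 87.0]
side weed [492. 236.] 72 [679.3, 118.9, 38.9, 102.0, 82.9]
side green [514. 483.] 332 [460.1, -337.9, 193.7, 230.4, 78.7]
side blue [344. 208.] 188 [459.8, 318.1, 232.4, 206.6, 10.6]
side green yaw -11.37 len 0.19909389539117692 ctr(mid) [ 0.46248472 -0.33531894] cross at -0.0016643729408337582 ctr(cross) [ 0.46085303 -0.33499073]
side blue yaw 11.58 len 0.1932633378760057 ctr(mid) [0.46155878 0.32763358] cross at -0.0024418323288141293 ctr(cross) [0.45916668 0.3271433 ]
```

The lengths decide it: A is about 177 mm (165 visible plus the hidden tip), B about 115 mm and C about 235 mm, so A at (442,190) is the dibber meant. Next I turn the tool to yaw 0, so tool x is world x and tool y is minus world y, and travel to the terracotta pot.

Emit:
{"method": "move_arm", "body": {
  "deltas": [0,0,0,-0.141,0,0,0,-0.141,0,0,0,-0.14,0.015,0.035,0,0,0.015,0.035,0,0,0.015,0.035,0,0,0.015,0.035,0,0,0.015,0.035,0,0,0.015,0.035,0,0,0.015,0.035,0,0,0.015,0.035,0,0,0.015,0.035,0,0],
  "hand": 1
}}

```text
time_s: 1.3
ee_pos: [0.4116, 0.2992, 0.2312]
tool_rot: [0.0, 1.0, 0.0, -0.0]
force: [0.5, 0.5, 0.7]
grip_width: 1.001
grasp_force: 0.0
```

```bash
cat > go.py <<'E'
import sys,numpy as np
from h import robot
# usage: go.py x y [z] [yawdeg]: deltas in tool axes from current measured pose
s=robot.get_state(); p=s['ee_pos']; q=s['tool_rot']; th=2*np.arctan2(q[2],q[1])
a=[float(v) for v in sys.argv[1:]]
d=np.array(a[:3])-p if len(a)>2 else np.r_[np.array(a[:2])-p[:2],0]
yt=np.radians(a[3]) if len(a)>3 else th
turn=-((yt-th+np.pi/2)%np.pi-np.pi/2)
for nm,t in(('no turn',th),('after turn',th-turn)):
    print(nm,'dx %.4f dy %.4f dz %.4f'%(d[0]*np.cos(t)+d[1]*np.sin(t), d[0]*np.sin(t)-d[1]*np.cos(t),-d[2]))
print('turn %.3f'%turn,'t',round(s['time_s'],1),'pos',p.round(4),'yaw',np.degrees(th).round(1),'grip',round(s['grip_width'],3),round(s['grasp_force'],1),'F',s['force'].round(1),'q6',round(s['joint_pos'][5],2))
E
python3 go.py 0.545 -0.0836
```

```text
no turn dx 0.1333 dy 0.3829 dz -0.0000
after turn dx 0.1333 dy 0.3829 dz -0.0000
turn -0.000 t 1.3 pos [0.4116 0.2992 0.2312] yaw 0.0 grip 1.001 0.0 F [0.5 0.5 0.7] q6 0.56
```

Emit:
{"method": "move_arm", "body": {
  "deltas": [0.013,0.038,0,0,0.013,0.038,0,0,0.013,0.038,0,0,0.013,0.038,0,0,0.013,0.038,0,0,0.013,0.038,0,0,0.013,0.038,0,0,0.013,0.038,0,0,0.013,0.038,0,0,0.016,0.041,0,0,0,0,0,0]
}}

```text
time_s: 2.4
ee_pos: [0.5452, -0.0861, 0.2304]
tool_rot: [0.0, 1.0, -0.002, -0.001]
force: [-0.5, 0.5, -0.6]
grip_width: 0.998
grasp_force: 0.0
```

```bash
python3 - <<'E'
from meas import *
c=cap('wrist'); np.savez('wrist0.npz',**{k:c[k] for k in('img','K','D','R','t')})
i=cv2.resize(c['img'],(800,600)); 
for X in ([.545,-.0836,.06],[.654,-.111,.026]):
    cv2.circle(i,tuple(int(v) for v in pix(c,X)[0]/.64),4,(255,0,255),-1)
cv2.imwrite('pics/w0.png',i); print(-c['R'].T@c['t'],robot.get_state()['ee_pos'])
E
```

```text
[ 0.62569918 -0.08665466  0.37215493] [ 0.54450402 -0.08441023  0.23039356]
```

View pics/w0.png

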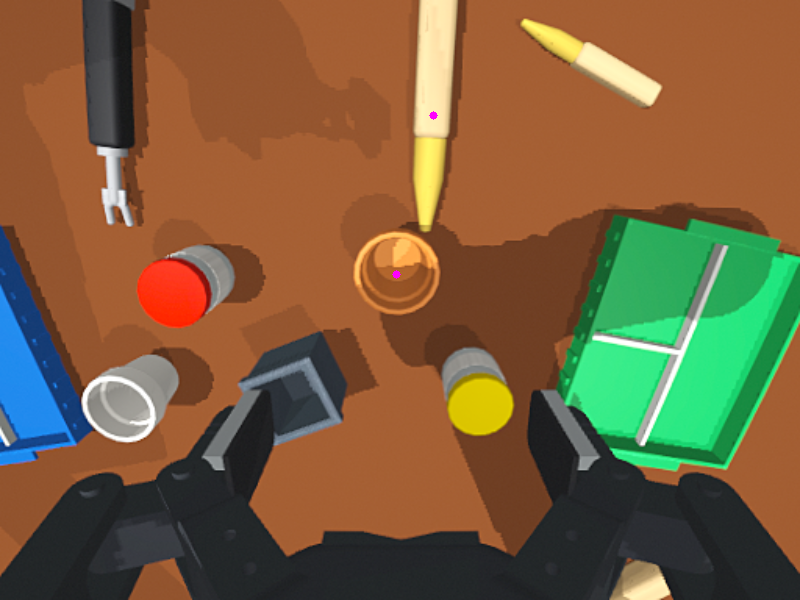

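The wrist view shows the terracotta rim centred at (397,273), matching the projected mark. The dibber point at (426,230) is clear of it, the slate rim is at about (290,400) and the yellow lid at (480,404). I refine these from this view.

```bash
python3 - <<'E'
from meas import *
c=load('wrist')
def P(l,z): return (ray(c,np.array(l)*.64,z)[:,:2]*1000).round(1).tolist()
print('clay',P([(397,273)],.06),'yel',P([(480,404)],.062),'red',P([(173,292)],.062),'white',P([(121,408)],.06))
print('dib shoulder',P([(414,135),(450,137)],.026),'tip',P([(426,230)],.013))
print('weed handle end',P([(90,145),(133,148)],.026))
print('slate rim',P([(240,383),(321,334),(346,416),(275,443)],.062))
E
```

```text
clay [[546.0, -84.0]] yel [[439.7, -149.0]] red [[533.1, 80.2]] white [[433.9, 142.3]]
dib shoulder [[640.8, -96.7], [639.4, -123.0]] tip [[569.4, -107.1]]
weed handle end [[638.1, 146.4], [634.9, 113.0]]
slate rim [[458.7, 39.2], [499.8, -27.0], [429.2, -42.6], [403.4, 17.1]]
```

Emit:
{"method": "move_arm", "body": {
  "deltas": [0,0,0.04,0,0,0,0.04,0,0,0,0.04,0,0,0,0.03,0,0,0,0.02,0,0,0,0.018,0,0,0,0.018,0,0,0,0,0],
  "hand": 1
}}

```text
time_s: 3.25
ee_pos: [0.5425, -0.0815, 0.0231]
tool_rot: [0.0, 1.0, 0.0, -0.002]
force: [-1.1, 0.3, 1.0]
grip_width: 1.003
grasp_force: 0.0
```

Emit:
{"method": "move_arm", "body": {
  "deltas": [0.003,0.002,0,0,0,0,0,0,0,0,0,0,0,0,0,0,0,0,0,0,0,0,0,0,0,0,0,0,0,0,0,0],
  "hand": -1
}}

```text
time_s: 4.05
ee_pos: [0.5491, -0.0838, 0.0272]
tool_rot: [-0.0, 1.0, 0.0, 0.002]
force: [-0.6, 0.9, 6.8]
grip_width: 0.684
grasp_force: 64.4
```

```bash
python3 go.py 0.5015 0.3785 0.13
```

```text
no turn dx -0.0472 dy -0.4624 dz -0.1028
after turn dx -0.0472 dy -0.4624 dz -0.1028
turn -0.000 t 4.0 pos [ 0.5491 -0.0838  0.0272] yaw 0.0 grip 0.684 64.4 F [-0.6  0.9  6.8] q6 1.37
```

Emit:
{"method": "move_arm", "body": {
  "deltas": [0,0,-0.01,0,0,0,-0.02,0,0,0,-0.03,0,0,0,-0.03,0,0,0,-0.025,0,-0.004,-0.035,0,0,-0.004,-0.035,0,0,-0.004,-0.035,0,0,-0.004,-0.035,0,0,-0.004,-0.035,0,0,-0.004,-0.035,0,0,-0.004,-0.035,0,0]
}}

```text
time_s: 5.25
ee_pos: [0.5188, 0.1621, 0.1413]
tool_rot: [-0.0, 1.0, 0.0, 0.0]
force: [0.1, 0.1, -2.1]
grip_width: 0.687
grasp_force: 64.7
```

Emit:
{"method": "move_arm", "body": {
  "deltas": [-0.004,-0.035,0,0,-0.004,-0.035,0,0,-0.004,-0.035,0,0,-0.004,-0.035,0,0,-0.002,-0.035,0,0,0,-0.03,0,0,0,-0.012,0,0,0,0,0,0]
}}

```text
time_s: 6.05
ee_pos: [0.501, 0.3792, 0.1405]
tool_rot: [-0.0, 1.0, 0.001, -0.0]
force: [-0.0, -0.8, -2.3]
grip_width: 0.681
grasp_force: 64.8
```

```bash
python3 go.py 0.5015 0.3785 0.030; python3 - <<'E'
from h import *
c=cap('wrist'); cv2.imwrite('pics/w1.png',cv2.resize(c['img'],(640,480)))
E
```

```text
no turn dx 0.0005 dy 0.0007 dz 0.1105
after turn dx 0.0005 dy 0.0007 dz 0.1105
turn -0.000 t 6.0 pos [0.501  0.3792 0.1405] yaw 0.1 grip 0.681 64.8 F [-0.  -0.8 -2.3] q6 0.61
```

View pics/w1.png

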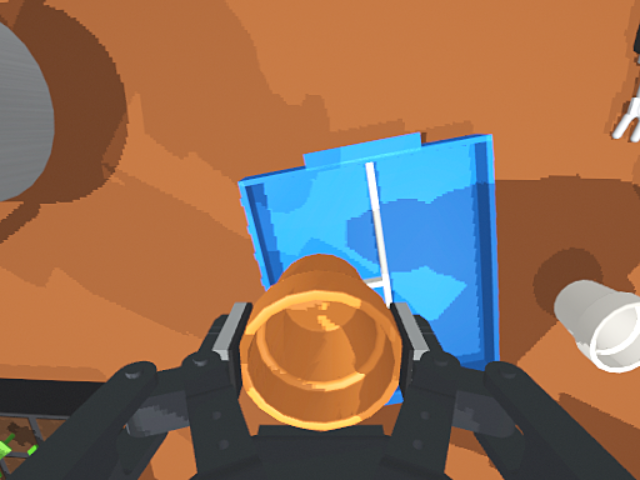

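The picture shows the pot seated square between the pads above the far bay of the blue crate. I lower it slowly.

Emit:
{"method": "move_arm", "body": {
  "deltas": [0,0,0.02,0,0,0,0.03,0,0,0,0.02,0,0,0,0.015,0,0,0,0.01,0,0,0,0.006,0,0,0,0.004,0,0,0,0.003,0,0,0,0.002,0,0,0,0,0,0,0,0,0]
}}

```text
time_s: 7.2
ee_pos: [0.5018, 0.3781, 0.0312]
tool_rot: [-0.0, 1.0, 0.0, 0.0]
force: [-0.4, -1.9, 3.7]
grip_width: 0.688
grasp_force: 65.2
```

Emit:
{"method": "move_arm", "body": {
  "deltas": [0,0,0,0,0,0,0,0,0,0,0,0,0,0,0,0,0,0,0,0,0,0,-0.01,0,0,0,-0.03,0,0,0,-0.05,0,0,0,-0.05,0,0,0,-0.03,0,0,0,0,0],
  "hand": 1
}}

```text
time_s: 8.3
ee_pos: [0.5034, 0.3798, 0.2072]
tool_rot: [-0.004, 1.0, 0.0, 0.004]
force: [0.1, 0.0, -0.6]
grip_width: 1.004
grasp_force: 0.0
```

```bash
python3 go.py 0.65 0.1325 0.23 -7; python3 - <<'E'
from meas import *
c=cap('wrist'); hsv=cv2.cvtColor(c['img'],cv2.COLOR_BGR2HSV).astype(int); H,S,V=hsv[...,0],hsv[...,1],hsv[...,2]
s=pix(c,[.5015,.3785,.064])[0]; ct,ce=blob(c,(H>6)&(H<20)&(S>90)&(V>195),s,'');print(s,ce,rect(ray(c,ct,.064)))
i=cv2.resize(c['img'],(640,480)); cv2.imwrite('pics/w2.png',i)
E
```

```text
no turn dx 0.1464 dy 0.2474 dz -0.0228
after turn dx 0.1756 dy 0.2276 dz -0.0228
turn 0.123 t 8.3 pos [0.5034 0.3798 0.2072] yaw 0.1 grip 1.004 0.0 F [ 0.1  0.  -0.6] q6 0.61
[258.20547612 184.94733826] [261.79366249 187.86293294] [498.8, 377.8, 53.3, 59.9, 13.2]
```

View pics/w2.png

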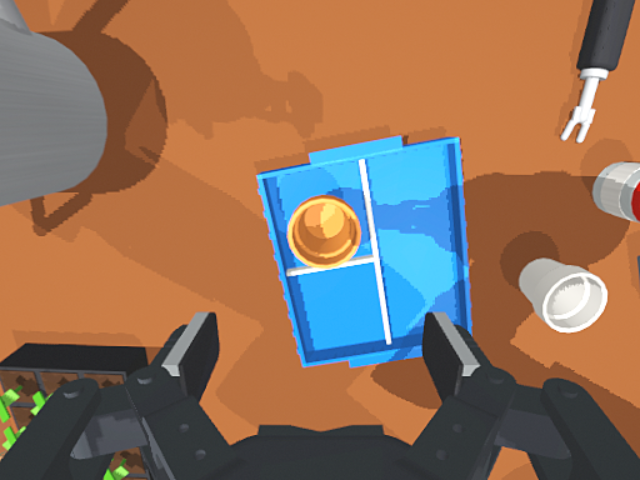

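The terracotta pot stands upright inside its bay, with its rim at (325,232) in the picture. Next is the weeder.

Emit:
{"method": "move_arm", "body": {
  "deltas": [0,0,-0.023,0.123,0.022,0.028,0,0,0.022,0.028,0,0,0.022,0.028,0,0,0.022,0.028,0,0,0.022,0.028,0,0,0.022,0.028,0,0,0.022,0.028,0,0,0.022,0.032,0,0,0,0,0,0,0,0,0,0]
}}

```text
time_s: 9.45
ee_pos: [0.6478, 0.1287, 0.222]
tool_rot: [0.0, 0.998, -0.062, -0.001]
force: [-0.9, 0.4, 0.7]
grip_width: 0.999
grasp_force: 0.0
```

```bash
python3 - <<'E'
from meas import *
c=cap('wrist'); hsv=cv2.cvtColor(c['img'],cv2.COLOR_BGR2HSV).astype(int); H,S,V=hsv[...,0],hsv[...,1],hsv[...,2]
s=pix(c,[.68,.129,.026])[0]; ct,ce=blob(c,(V<85)&(S<110),s,'');print(s,ce,rect(ray(c,ct,.026)))
np.savez('wrist0.npz',**{k:c[k] for k in('img','K','D','R','t')})
i=cv2.resize(c['img'],(640,480)); cv2.circle(i,tuple(int(v) for v in pix(c,[.65,.1325,.026])[0]/.8),3,(255,0,255),-1); cv2.imwrite('pics/w3.png',i)
E
python3 go.py .65 .1325 .003 -7
```

```text
[252.21809264 143.49805141] [259.43333333 130.98666667] [686.9, 119.6, 2.2, 94.6, 83.7]
no turn dx 0.0020 dy -0.0031 dz 0.2193
after turn dx 0.0020 dy -0.0031 dz 0.2193
turn -0.002 t 9.5 pos [0.6476 0.1296 0.2223] yaw -7.1 grip 0.996 0.0 F [ 0.3 -0.1  0.2] q6 0.96
```

View pics/w3.png

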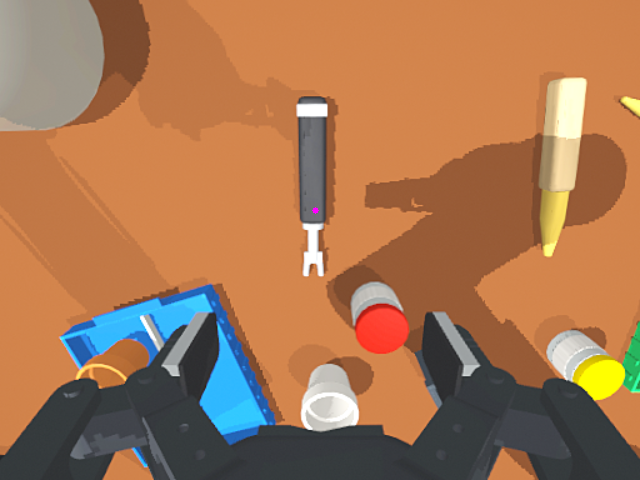

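The weeder lies vertical at (312,97) to (313,275), with the handle ending at (312,221). My mark at (315,211) lands too near the fork, so I recompute the origin from the ends.

```bash
python3 - <<'E'
from meas import *
c=load('wrist')
def P(l,z): return (ray(c,np.array(l)*.8,z)[:,:2]*1000).round(1).tolist()
print('cap end top-edge',P([(312,104),(312,97)],.026),'handle end',P([(300,221),(326,221),(312.5,221)],.026),'tip',P([(313,275)],.01))
E
```

```text
cap end top-edge [[746.5, 123.3], [752.3, 122.5]] handle end [[641.9, 148.9], [638.7, 123.8], [640.4, 136.9]] tip [[577.0, 145.0]]
```

Emit:
{"method": "move_arm", "body": {
  "deltas": [0.009,-0.003,0.04,0,0.0085,-0.003,0.04,0,0,0,0.04,0,0,0,0.04,0,0,0,0.025,0,0,0,0.014,0,0,0,0.01,0,0,0,0,0],
  "hand": 1
}}

```text
time_s: 10.3
ee_pos: [0.6658, 0.1343, 0.0137]
tool_rot: [0.0, 0.998, -0.061, -0.0]
force: [0.2, -0.2, 0.4]
grip_width: 0.998
grasp_force: 0.0
```

```bash
python3 go.py .666 .1333 .003 -7.2
```

```text
no turn dx 0.0003 dy 0.0009 dz 0.0107
after turn dx 0.0003 dy 0.0009 dz 0.0107
turn 0.004 t 10.3 pos [0.6658 0.1343 0.0137] yaw -7.0 grip 0.998 0.0 F [ 0.2 -0.2  0.4] q6 0.96
```

Emit:
{"method": "move_arm", "body": {
  "deltas": [0,0,0.005,0,0,0,0.005,0,0,0,0,0,0,0,0,0]
}}

```text
time_s: 10.7
ee_pos: [0.6665, 0.1338, 0.0048]
tool_rot: [-0.0, 0.998, -0.061, 0.0]
force: [0.2, 0.2, 0.2]
grip_width: 1.001
grasp_force: 0.0
```

Emit:
{"method": "move_arm", "body": {
  "deltas": [0,0,0,0,0,0,0,0,0,0,0,0,0,0,0,0,0,0,0,0,0,0,0,0,0,0,0,0,0,0,0,0],
  "hand": -1
}}

```text
time_s: 11.5
ee_pos: [0.6665, 0.134, 0.0046]
tool_rot: [-0.0, 0.998, -0.061, 0.0]
force: [-0.5, 0.2, 3.7]
grip_width: 0.286
grasp_force: 60.3
```

```bash
python3 go.py .4685 .2814 .12 11
```

```text
no turn dx -0.2145 dy -0.1221 dz -0.1154
after turn dx -0.1662 dy -0.1825 dz -0.1154
turn -0.315 t 11.5 pos [0.6665 0.134  0.0046] yaw -7.0 grip 0.286 60.3 F [-0.5  0.2  3.7] q6 0.96
```

Emit:
{"method": "move_arm", "body": {
  "deltas": [0,0,-0.01,0,0,0,-0.02,0,0,0,-0.03,0,0,0,-0.03,0,0,0,-0.025,0,0,0,0,-0.105,0,0,0,-0.105,0,0,0,-0.105,-0.023,-0.025,0,0,-0.023,-0.025,0,0,-0.023,-0.025,0,0,-0.023,-0.025,0,0]
}}

```text
time_s: 12.7
ee_pos: [0.5554, 0.2146, 0.1193]
tool_rot: [0.0, 0.995, 0.096, -0.0]
force: [-0.5, 2.1, -1.5]
grip_width: 0.29
grasp_force: 59.6
```

Emit:
{"method": "move_arm", "body": {
  "deltas": [-0.023,-0.025,0,0,-0.023,-0.025,0,0,-0.018,-0.02,0,0,-0.01,-0.012,0,0,0,0,0,0,0,0,0,0]
}}

```text
time_s: 13.3
ee_pos: [0.4684, 0.2808, 0.1196]
tool_rot: [-0.0, 0.995, 0.096, 0.0]
force: [1.2, 0.3, -1.1]
grip_width: 0.292
grasp_force: 59.6
```

```bash
python3 go.py .4685 .2814 .008 11; python3 - <<'E'
from h import *
c=cap('wrist'); cv2.imwrite('pics/w4.png',cv2.resize(c['img'],(640,480)))
np.savez('wrist0.npz',**{k:c[k] for k in('img','K','D','R','t')})
E
```

```text
no turn dx 0.0002 dy -0.0006 dz 0.1116
after turn dx 0.0002 dy -0.0006 dz 0.1116
turn 0.001 t 13.3 pos [0.4684 0.2808 0.1196] yaw 11.1 grip 0.292 59.6 F [ 1.2  0.3 -1.1] q6 0.86
```

View pics/w4.png

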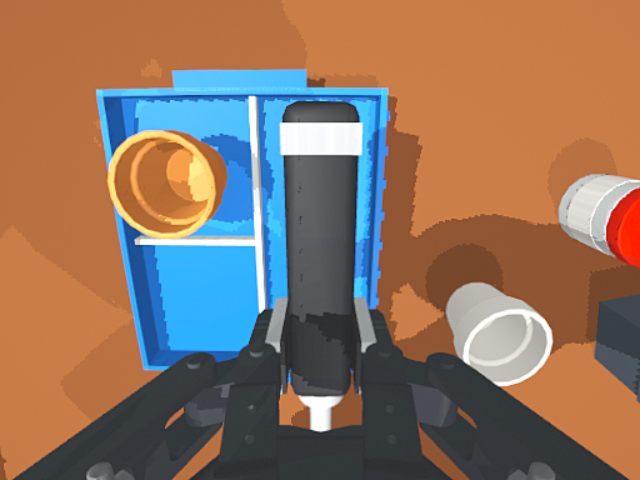

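The weeder is held level and parallel to the long bay. I check its along-bay offset from the cap end at (320,101).

```bash
python3 - <<'E'
from meas import *
c=load('wrist'); p=np.array([.4684,.2808]); a=np.radians(11.1); u=np.array([np.cos(a),np.sin(a)]); v=np.array([-u[1],u[0]])
for z in(.141,.128):
  for q in((320,101),(320,393)):
    d=ray(c,[np.array(q)*.8],z)[0,:2]-p; print(z,q,'along',d@u,'across',d@v)
E
```

```text
0.141 (320, 101) along 0.08781234150977187 across -0.00016307834890091216
0.141 (320, 393) along -0.024740991309177326 across -8.65886176763227e-05
0.128 (320, 101) along 0.08862781820140081 across -0.00014400831414678253
0.128 (320, 393) along -0.03607447123688814 across -5.926231539817202e-05
```

Emit:
{"method": "move_arm", "body": {
  "deltas": [0,0,0.02,0,0,0,0.03,0,0,0,0.02,0,0,0,0.015,0,0,0,0.01,0,0,0,0.006,0,0,0,0.005,0,0,0,0.003,0,0,0,0.002,0,0,0,0,0,0,0,0,0]
}}

```text
time_s: 14.45
ee_pos: [0.4687, 0.281, 0.0087]
tool_rot: [-0.0, 0.995, 0.096, 0.0]
force: [0.2, 0.5, -1.3]
grip_width: 0.29
grasp_force: 59.8
```

Emit:
{"method": "move_arm", "body": {
  "deltas": [0,0,0,0,0,0,0,0,0,0,0,0,0,0,0,0,0,0,-0.01,0,0,0,-0.03,0,0,0,-0.04,0,0,0,-0.05,0,0,0,-0.05,0,0,0,-0.03,0,0,0,0,0],
  "hand": -0.1
}}

```text
time_s: 15.55
ee_pos: [0.4705, 0.2823, 0.2246]
tool_rot: [-0.003, 0.995, 0.096, 0.004]
force: [-0.1, 0.4, 0.3]
grip_width: 0.449
grasp_force: 0.0
```

```bash
python3 go.py .44 0 .22 21.7; python3 - <<'E'
from h import *
c=cap('wrist'); cv2.imwrite('pics/w5.png',cv2.resize(c['img'],(640,480)))
np.savez('wrist0.npz',**{k:c[k] for k in('img','K','D','R','t')})
E
```

```text
no turn dx -0.0840 dy 0.2713 dz 0.0046
after turn dx -0.1327 dy 0.2511 dz 0.0046
turn -0.186 t 15.6 pos [0.4705 0.2823 0.2246] yaw 11.1 grip 0.449 0.0 F [-0.1  0.4  0.3] q6 0.86
```

View pics/w5.png

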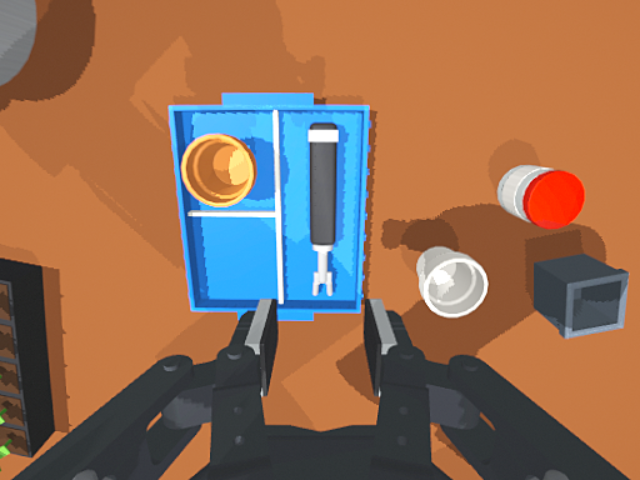

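The blue kit is done: the weeder lies flat in its bay at (322,210) and the terracotta pot is in its square bay. Slate pot next.

Emit:
{"method": "move_arm", "body": {
  "deltas": [0,0,0,-0.093,0,0,0,-0.093,-0.016,0.031,0,0,-0.016,0.031,0,0,-0.016,0.031,0,0,-0.016,0.031,0,0,-0.016,0.031,0,0,-0.016,0.031,0,0,-0.016,0.031,0,0,-0.02,0.034,0,0,0,0,0,0,0,0,0,0],
  "hand": 1
}}

```text
time_s: 16.8
ee_pos: [0.4379, -0.0022, 0.2178]
tool_rot: [0.0, 0.982, 0.187, -0.001]
force: [0.0, -1.6, 0.2]
grip_width: 1.002
grasp_force: 0.0
```

```bash
python3 - <<'E'
from meas import *
c=cap('wrist'); np.savez('wrist0.npz',**{k:c[k] for k in('img','K','D','R','t')})
i=cv2.resize(c['img'],(640,480)); cv2.circle(i,tuple(int(v) for v in pix(c,[.44,0,.062])[0]/.8),3,(255,0,255),-1); cv2.imwrite('pics/w6.png',i)
E
python3 go.py .44 0 .025
```

```text
no turn dx 0.0022 dy -0.0007 dz 0.1929
after turn dx 0.0022 dy -0.0007 dz 0.1929
turn -0.000 t 16.9 pos [ 0.4383 -0.0014  0.2179] yaw 21.6 grip 0.999 0.0 F [ 0.7  0.5 -0.5] q6 1.5
```

View pics/w6.png

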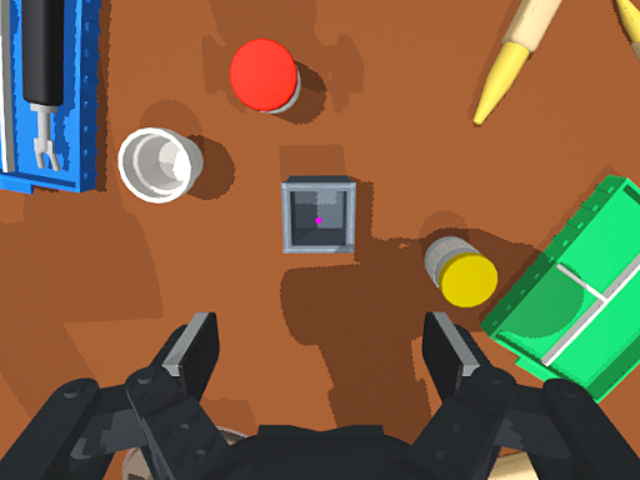

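The slate rim is square to the fingers and centred at (318,217), within 2 mm of the mark.

Emit:
{"method": "move_arm", "body": {
  "deltas": [0.0035,-0.001,0.03,0,0,0,0.04,0,0,0,0.04,0,0,0,0.035,0,0,0,0.02,0,0,0,0.014,0,0,0,0.01,0,0,0,0.004,0,0,0,0,0,0,0,0,0]
}}

```text
time_s: 17.85
ee_pos: [0.4419, 0.0014, 0.0258]
tool_rot: [-0.0, 0.982, 0.188, 0.0]
force: [-0.6, -0.4, -0.1]
grip_width: 1.001
grasp_force: 0.0
```

Emit:
{"method": "move_arm", "body": {
  "deltas": [0,0,0,0,0,0,0,0,0,0,0,0,0,0,0,0,0,0,0,0,0,0,0,0,0,0,0,0],
  "hand": -1
}}

```text
time_s: 18.55
ee_pos: [0.442, 0.0012, 0.0261]
tool_rot: [-0.0, 0.982, 0.188, 0.001]
force: [-1.3, 0.0, 6.9]
grip_width: 0.668
grasp_force: 64.2
```

```bash
python3 go.py .5203 -.3028 .15 -11.35
```

```text
no turn dx -0.0396 dy 0.3114 dz -0.1239
after turn dx 0.1366 dy 0.2827 dz -0.1239
turn 0.576 t 18.6 pos [0.442  0.0012 0.0261] yaw 21.7 grip 0.668 64.2 F [-1.3  0.   6.9] q6 1.5
```

Emit:
{"method": "move_arm", "body": {
  "deltas": [0,0,-0.01,0,0,0,-0.02,0,0,0,-0.03,0,0,0,-0.034,0,0,0,-0.02,0,0,0,-0.01,0,0,0,0,0.144,0,0,0,0.144,0,0,0,0.144,0,0,0,0.144,0.015,0.03,0,0,0.015,0.03,0,0]
}}

```text
time_s: 19.75
ee_pos: [0.4587, -0.064, 0.149]
tool_rot: [-0.0, 0.995, -0.098, -0.0]
force: [0.7, 1.1, -2.1]
grip_width: 0.672
grasp_force: 65.0
```

Emit:
{"method": "move_arm", "body": {
  "deltas": [0.015,0.032,0,0,0.015,0.032,0,0,0.015,0.032,0,0,0.015,0.032,0,0,0.015,0.032,0,0,0.015,0.03,0,0,0.01,0.02,0,0,0.007,0.013,0,0,0,0,0,0,0,0,0,0]
}}

```text
time_s: 20.75
ee_pos: [0.5195, -0.303, 0.1487]
tool_rot: [-0.0, 0.995, -0.099, -0.001]
force: [-0.0, 0.2, -1.8]
grip_width: 0.673
grasp_force: 65.1
```

```bash
python3 go.py .5203 -.3028 .03 -11.35; python3 - <<'E'
from h import *
c=cap('wrist'); cv2.imwrite('pics/w7.png',cv2.resize(c['img'],(640,480)))
E
```

```text
no turn dx 0.0007 dy -0.0004 dz 0.1187
after turn dx 0.0007 dy -0.0004 dz 0.1187
turn -0.000 t 20.8 pos [ 0.5195 -0.303   0.1487] yaw -11.4 grip 0.673 65.1 F [-0.   0.2 -1.8] q6 1.58
```

View pics/w7.png

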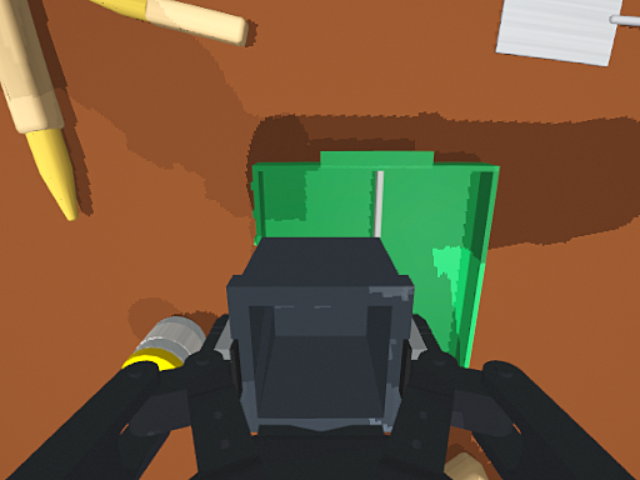

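The pot is held square over its bay and aligned with the crate edges, so I lower it.

Emit:
{"method": "move_arm", "body": {
  "deltas": [0,0,0.02,0,0,0,0.03,0,0,0,0.025,0,0,0,0.02,0,0,0,0.01,0,0,0,0.006,0,0,0,0.004,0,0,0,0.003,0,0,0,0.002,0,0,0,0,0,0,0,0,0]
}}

```text
time_s: 21.9
ee_pos: [0.5207, -0.3035, 0.0302]
tool_rot: [0.0, 0.995, -0.099, 0.001]
force: [-0.7, 2.3, 4.8]
grip_width: 0.673
grasp_force: 65.3
```

Emit:
{"method": "move_arm", "body": {
  "deltas": [0,0,0,0,0,0,0,0,0,0,0,0,0,0,0,0,0,0,0,0,0,0,-0.01,0,0,0,-0.03,0,0,0,-0.05,0,0,0,-0.05,0,0,0,-0.04,0,0,0,0,0],
  "hand": 1
}}

```text
time_s: 23.0
ee_pos: [0.5231, -0.3048, 0.2173]
tool_rot: [0.002, 0.995, -0.098, 0.006]
force: [1.0, -0.6, -1.0]
grip_width: 1.005
grasp_force: 0.0
```

```bash
python3 go.py .4395 -.149 .2; python3 - <<'E'
from h import *
c=cap('wrist'); cv2.imwrite('pics/w8.png',cv2.resize(c['img'],(640,480)))
np.savez('wrist0.npz',**{k:c[k] for k in('img','K','D','R','t')})
E
```

```text
no turn dx -0.1125 dy -0.1365 dz 0.0173
after turn dx -0.1125 dy -0.1365 dz 0.0173
turn -0.000 t 23.0 pos [ 0.5231 -0.3048  0.2173] yaw -11.3 grip 1.005 0.0 F [ 1.  -0.6 -1. ] q6 1.58
```

View pics/w8.png

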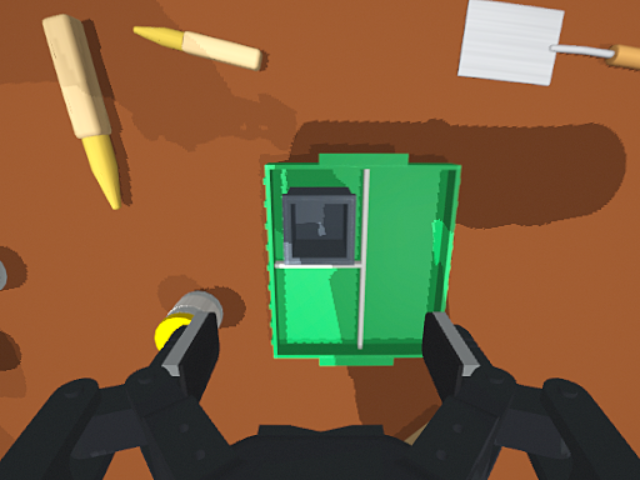

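The slate pot stands square in its bay at (320,228). Yellow tin next.

Emit:
{"method": "move_arm", "body": {
  "deltas": [-0.02,-0.025,0,0,-0.024,-0.03,0,0,-0.024,-0.03,0,0,-0.024,-0.03,0,0,-0.018,-0.02,0,0,0,0,0,0,0,0,0,0]
}}

```text
time_s: 23.75
ee_pos: [0.4386, -0.149, 0.2095]
tool_rot: [-0.0, 0.995, -0.098, 0.0]
force: [-0.5, 0.3, 0.7]
grip_width: 0.999
grasp_force: 0.0
```

```bash
python3 - <<'E'
from meas import *
c=cap('wrist'); hsv=cv2.cvtColor(c['img'],cv2.COLOR_BGR2HSV).astype(int); H,S,V=hsv[...,0],hsv[...,1],hsv[...,2]
m=(H>24)&(H<34)&(S>150)&(V>120)
for s in([.4395,-.149,.062],):
    p=pix(c,s)[0]; ct,ce=blob(c,m,p,''); print(p,ce,len(ct),rect(ray(c,ct,.062)))
E
python3 go.py .4395 -.149 .028
```

```text
[255.72888868 180.32611934] [257.27477714 181.02988988] 137 [437.5, -150.2, 52.1, 51.4, 33.8]
no turn dx 0.0005 dy -0.0006 dz 0.1814
after turn dx 0.0005 dy -0.0006 dz 0.1814
turn -0.000 t 23.8 pos [ 0.4389 -0.1495  0.2094] yaw -11.3 grip 1.002 0.0 F [0.5 0.4 0.3] q6 1.28
```

Emit:
{"method": "move_arm", "body": {
  "deltas": [0,0,0.03,0,0,0,0.04,0,0,0,0.04,0,0,0,0.03,0,0,0,0.02,0,0,0,0.014,0,0,0,0.008,0,0,0,0.003,0,0,0,0,0,0,0,0,0]
}}

```text
time_s: 24.8
ee_pos: [0.4394, -0.1496, 0.0249]
tool_rot: [-0.0, 0.995, -0.099, 0.001]
force: [0.1, -0.1, 0.6]
grip_width: 1.001
grasp_force: 0.0
```

Emit:
{"method": "move_arm", "body": {
  "deltas": [0,0,0,0,0,0,0,0,0,0,0,0,0,0,0,0,0,0,0,0,0,0,0,0,0,0,0,0],
  "hand": -1
}}

```text
time_s: 25.5
ee_pos: [0.4393, -0.1494, 0.0251]
tool_rot: [-0.0, 0.995, -0.099, 0.001]
force: [-1.8, 0.6, 7.3]
grip_width: 0.603
grasp_force: 61.2
```

```bash
python3 go.py .4193 -.2826 .15
```

```text
no turn dx 0.0065 dy 0.1345 dz -0.1249
after turn dx 0.0065 dy 0.1345 dz -0.1249
turn -0.000 t 25.5 pos [ 0.4393 -0.1494  0.0251] yaw -11.3 grip 0.603 61.2 F [-1.8  0.6  7.3] q6 1.27
```

Emit:
{"method": "move_arm", "body": {
  "deltas": [0,0,-0.01,0,0,0,-0.025,0,0,0,-0.035,0,0,0,-0.035,0,0,0,-0.015,0,0.001,0.02,0,0,0.0015,0.03,0,0,0.0015,0.03,0,0,0.0015,0.03,0,0,0.001,0.0245,0,0,0,0,0,0,0,0,0,0]
}}

```text
time_s: 26.7
ee_pos: [0.4183, -0.2828, 0.1446]
tool_rot: [-0.0, 0.995, -0.1, -0.0]
force: [0.2, 0.4, -2.1]
grip_width: 0.602
grasp_force: 62.9
```

```bash
python3 go.py .4195 -.2828 .029
```

```text
no turn dx 0.0012 dy -0.0002 dz 0.1156
after turn dx 0.0012 dy -0.0002 dz 0.1156
turn -0.000 t 26.7 pos [ 0.4183 -0.2828  0.1446] yaw -11.4 grip 0.602 62.9 F [ 0.2  0.4 -2.1] q6 1.58
```

Emit:
{"method": "move_arm", "body": {
  "deltas": [0,0,0.02,0,0,0,0.03,0,0,0,0.025,0,0,0,0.016,0,0,0,0.01,0,0,0,0.006,0,0,0,0.004,0,0,0,0.003,0,0,0,0.002,0,0,0,0,0,0,0,0,0]
}}

```text
time_s: 27.8
ee_pos: [0.4193, -0.2828, 0.0292]
tool_rot: [0.0, 0.995, -0.099, 0.001]
force: [-2.0, 1.3, 6.3]
grip_width: 0.6
grasp_force: 63.0
```

Emit:
{"method": "move_arm", "body": {
  "deltas": [0,0,0,0,0,0,0,0,0,0,0,0,0,0,0,0,0,0,0,0,0,0,-0.01,0,0,0,-0.03,0,0,0,-0.05,0,0,0,-0.05,0,0,0,-0.04,0,0,0,0,0],
  "hand": 1
}}

```text
time_s: 28.9
ee_pos: [0.4217, -0.2839, 0.2155]
tool_rot: [0.001, 0.995, -0.098, 0.005]
force: [0.6, -0.1, -0.4]
grip_width: 0.999
grasp_force: 0.0
```

```bash
python3 go.py .656 -.1105 .21 -2.2
```

```text
no turn dx 0.1959 dy -0.2159 dz 0.0055
after turn dx 0.2275 dy -0.1822 dz 0.0055
turn -0.158 t 28.9 pos [ 0.4217 -0.2839  0.2155] yaw -11.3 grip 0.999 0.0 F [ 0.6 -0.1 -0.4] q6 1.58
```

Emit:
{"method": "move_arm", "body": {
  "deltas": [0,0,0,-0.079,0,0,0,-0.079,0.028,-0.022,0,0,0.03,-0.024,0,0,0.03,-0.024,0,0,0.03,-0.024,0,0,0.03,-0.024,0,0,0.03,-0.024,0,0,0.03,-0.024,0,0,0.021,-0.017,0,0,0,0,0,0,0,0,0,0]
}}

```text
time_s: 30.1
ee_pos: [0.6546, -0.1085, 0.2079]
tool_rot: [0.0, 1.0, -0.02, -0.001]
force: [0.6, -1.1, -0.5]
grip_width: 0.997
grasp_force: 0.0
```

```bash
python3 go.py .656 -.1105 .0035 -2.2; python3 - <<'E'
from meas import *
c=cap('wrist'); hsv=cv2.cvtColor(c['img'],cv2.COLOR_BGR2HSV).astype(int); H,S,V=hsv[...,0],hsv[...,1],hsv[...,2]
m=(H>14)&(H<34)&(V>120)&(S>40)
p=pix(c,[.67,-.11,.026])[0]; ct,ce=blob(c,m,p,''); print(p,ce,len(ct),rect(ray(c,ct,.026)),rect(ray(c,ct,.013)))
i=cv2.resize(c['img'],(640,480)); cv2.circle(i,tuple(int(v) for v in pix(c,[.656,-.1105,.026])[0]/.8),3,(255,0,255),-1); cv2.imwrite('pics/w9.png',i)
np.savez('wrist0.npz',**{k:c[k] for k in('img','K','D','R','t')})
E
```

```text
no turn dx 0.0015 dy 0.0020 dz 0.2044
after turn dx 0.0015 dy 0.0020 dz 0.2044
turn -0.001 t 30.1 pos [ 0.6546 -0.1085  0.2079] yaw -2.2 grip 0.997 0.0 F [ 0.6 -1.1 -0.5] q6 1.4
[256.84008724 159.82259795] [258.22522852 156.72248629] 309 [659.3, -111.2, 26.3, 168.6, 88.1] [656.3, -111.1, 27.3, 175.4, 88.1]
```

View pics/w9.png

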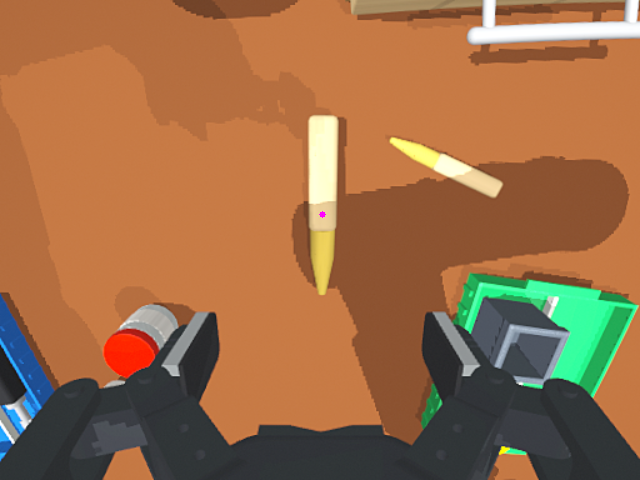

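The dibber lies along the tool axis at (322,115) to (322,294), about 177 mm long, with its origin marked at (322,214), so I grasp there.

Emit:
{"method": "move_arm", "body": {
  "deltas": [0.001,0.0025,0.03,0,0,0,0.04,0,0,0,0.04,0,0,0,0.04,0,0,0,0.025,0,0,0,0.014,0,0,0,0.008,0,0,0,0.004,0,0,0,0.003,0,0,0,0,0,0,0,0,0]
}}

```text
time_s: 31.25
ee_pos: [0.6564, -0.1113, 0.0053]
tool_rot: [-0.0, 1.0, -0.02, 0.001]
force: [-0.5, 0.2, 0.5]
grip_width: 1.001
grasp_force: 0.0
```

Emit:
{"method": "move_arm", "body": {
  "deltas": [0,0,0,0,0,0,0,0,0,0,0,0,0,0,0,0,0,0,0,0,0,0,0,0,0,0,0,0,0,0,0,0],
  "hand": -1
}}

```text
time_s: 32.05
ee_pos: [0.6561, -0.1113, 0.0046]
tool_rot: [0.0, 1.0, -0.02, 0.0]
force: [-0.6, 0.5, 4.6]
grip_width: 0.292
grasp_force: 60.4
```

```bash
python3 go.py .4527 -.3801 .12 -11.35
```

```text
no turn dx -0.1926 dy 0.2766 dz -0.1154
after turn dx -0.1465 dy 0.3035 dz -0.1154
turn 0.158 t 32.0 pos [ 0.6561 -0.1113  0.0046] yaw -2.3 grip 0.292 60.4 F [-0.6  0.5  4.6] q6 1.41
```

Emit:
{"method": "move_arm", "body": {
  "deltas": [0,0,-0.01,0,0,0,-0.025,0,0,0,-0.035,0,0,0,-0.035,0,0,0,-0.025,0,0,0,0,0.079,0,0,0,0.079,-0.013,0.027,0,0,-0.013,0.027,0,0,-0.013,0.027,0,0,-0.013,0.027,0,0,-0.013,0.027,0,0]
}}

```text
time_s: 33.25
ee_pos: [0.5642, -0.2317, 0.1345]
tool_rot: [-0.0, 0.995, -0.099, -0.0]
force: [-0.0, 0.1, -1.4]
grip_width: 0.289
grasp_force: 59.6
```

Emit:
{"method": "move_arm", "body": {
  "deltas": [-0.013,0.027,0,0,-0.013,0.027,0,0,-0.013,0.027,0,0,-0.013,0.027,0,0,-0.013,0.027,0,0,-0.01,0.02,0,0,-0.0065,0.0135,0,0,0,0,0,0,0,0,0,0]
}}

```text
time_s: 34.15
ee_pos: [0.4525, -0.3801, 0.1344]
tool_rot: [-0.0, 0.995, -0.099, 0.0]
force: [0.6, 0.0, -1.2]
grip_width: 0.292
grasp_force: 59.6
```

```bash
python3 go.py .4527 -.3801 .0085 -11.35; python3 - <<'E'
from meas import *
c=cap('wrist'); hsv=cv2.cvtColor(c['img'],cv2.COLOR_BGR2HSV).astype(int); H,S,V=hsv[...,0],hsv[...,1],hsv[...,2]
s=robot.get_state(); p=s['ee_pos'][:2]; q=s['tool_rot']; a=2*np.arctan2(q[2],q[1]); u=np.array([np.cos(a),np.sin(a)]); v=np.array([-u[1],u[0]])
m=(H>14)&(H<34)&(V>110)&(S>30); ct,ce=blob(c,m,pix(c,[*(p+u*.05),.155])[0],'')
P=ray(c,ct,.155)[:,:2]-p; print('butt along',(P@u).max(),'across',np.median((P@v)[(P@u)>.07]),len(ct))
E
```

```text
no turn dx 0.0002 dy -0.0001 dz 0.1259
after turn dx 0.0002 dy -0.0001 dz 0.1259
turn -0.000 t 34.1 pos [ 0.4525 -0.3801  0.1344] yaw -11.4 grip 0.292 59.6 F [ 0.6  0.  -1.2] q6 1.74
butt along 0.08766949491028567 across -0.00033205711842047354 608
```

Emit:
{"method": "move_arm", "body": {
  "deltas": [0,0,0.02,0,0,0,0.035,0,0,0,0.03,0,0,0,0.015,0,0,0,0.01,0,0,0,0.006,0,0,0,0.005,0,0,0,0.003,0,0,0,0.002,0,0,0,0,0,0,0,0,0]
}}

```text
time_s: 35.3
ee_pos: [0.4527, -0.3803, 0.0088]
tool_rot: [0.0, 0.995, -0.099, 0.0]
force: [0.9, -1.0, -1.5]
grip_width: 0.294
grasp_force: 59.8
```

Emit:
{"method": "move_arm", "body": {
  "deltas": [0,0,0,0,0,0,0,0,0,0,0,0,0,0,0,0,0,0,-0.01,0,0,0,-0.03,0,0,0,-0.04,0,0,0,-0.05,0,0,0,-0.05,0,0,0,-0.03,0,0,0,0,0],
  "hand": -0.1
}}

```text
time_s: 36.4
ee_pos: [0.4546, -0.3816, 0.225]
tool_rot: [0.002, 0.995, -0.098, 0.005]
force: [-0.8, -0.1, -0.2]
grip_width: 0.447
grasp_force: 0.0
```

Emit:
{"method": "move_arm", "body": {
  "deltas": [0,-0.03,-0.01,0,0,-0.04,0,0,0,-0.04,0,0,0,-0.04,0,0,0,-0.04,0,0,0,-0.04,0,0,0,-0.04,0,0,0,-0.03,0,0,0,0,0,0,0,0,0,0]
}}

```text
time_s: 37.4
ee_pos: [0.5112, -0.0854, 0.2283]
tool_rot: [0.0, 0.995, -0.098, -0.0]
force: [-0.1, -0.5, 0.2]
grip_width: 0.451
grasp_force: 0.0
```

```bash
python3 - <<'E'
from meas import *
c=cap('top'); d=cap('side'); a=c['img'][85:300,90:400]
cv2.imwrite('pics/fin.png',np.hstack([cv2.resize(a,(433,300)),d['img'][90:390,150:400][:300]]) if 0 else np.vstack([cv2.resize(a,(430,298)),cv2.resize(d['img'][90:,150:420],(430,300))[:298]]))
hsv=cv2.cvtColor(c['img'],cv2.COLOR_BGR2HSV).astype(int); H,S,V=hsv[...,0],hsv[...,1],hsv[...,2]
for k,s,m,z in(('red',(348,253),((H<4)|(H>176))&(S>150)&(V>165),.062),('white',(317,303),(S<60)&(V>120),.06)):
    ct,ce=blob(c,m,np.array(s)*.64,k); print(k,rect(ray(c,ct,z)))
def loc(P,o,yaw):
    y=np.radians(yaw); u=np.array([np.cos(y),np.sin(y)]); return [((np.array(P)-o)@u).round(4),((np.array(P)-o)@[-u[1],u[0]]).round(4)]
for k,g,m,z,o,yw in(('yel',(.42,-.283),(H>24)&(H<34)&(S>90)&(V>150),.066,(.462,-.334),-11.35),('clay',(.5015,.3785),(H>6)&(H<17)&(S>120)&(V>135),.064,(.4595,.3275),11),('slate',(.52,-.303),(S<110)&(V<140),.066,(.462,-.334),-11.35),('dib',(.46,-.38),(H>14)&(H<30)&(V>150)&(S>50),.03,(.462,-.334),-11.35)):
    ct,ce=blob(c,m,pix(c,[*g,z])[0],k); r=rect(ray(c,ct,z)); print(k,r,loc(np.array(r[:2])/1000,o,yw))
print(robot.get_state()['ee_pos'])
E
```

```text
Traceback (most recent call last):
  File "meas.py", line 6, in blob
    i=1+np.argmin([np.hypot(*(ce[k]-seed))+(1000 if s[k,4]<15 else 0) for k in range(1,n)])
        ~~~~~~~~~^^^^^^^^^^^^^^^^^^^^^^^^^^^^^^^^^^^^^^^^^^^^^^^^^^^^^^^^^^^^^^^^^^^^^^^^^^
ValueError: attempt to get argmin of an empty sequence
```

View pics/fin.png

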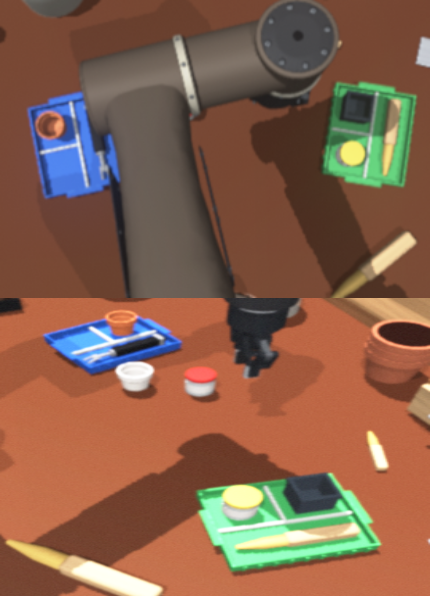

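The final views show both kits filled. In the upper picture the slate pot is at (357,106), the yellow tin at (352,153) and the dibber at (390,137); in the lower one the weeder and terracotta pot are in the blue crate, and the red tin (201,381) and white pot (135,376) stand untouched. I hand in if a numeric check of the green crate agrees.

```bash
python3 - <<'E'
from meas import *
c=cap('top'); hsv=cv2.cvtColor(c['img'],cv2.COLOR_BGR2HSV).astype(int); H,S,V=hsv[...,0],hsv[...,1],hsv[...,2]
o=np.array([.462,-.334]); y=np.radians(-11.35); R=np.array([[np.cos(y),np.sin(y)],[-np.sin(y),np.cos(y)]]); ok=True
for k,g,m,z,e in(('yel',(.42,-.283),(H>24)&(H<34)&(S>90)&(V>120),.066,(-.051,.042)),('slate',(.52,-.303),(S<130)&(V<110),.066,(.051,.042)),('dib',(.46,-.38),(H>12)&(H<30)&(V>110)&(S>50),.03,(0,-.047))):
    ct,ce=blob(c,m,pix(c,[*g,z])[0],k); r=rect(ray(c,ct,z)); l=R@(np.array(r[:2])/1000-o); d=l-e; print(k,r,l.round(4)); ok&=abs(d).max()<.014
print(ok)
if ok: print(robot.job_done())
E
```

```text
yel [415.9, -282.1, 51.4, 51.5, 87.3] [-0.0554  0.0418]
slate [464.3, -273.5, 95.8, 206.0, 77.7] [-0.0097  0.0598]
dib [454.0, -378.5, 26.0, 169.8, 78.6] [ 0.0009 -0.0452]
False
```

The slate figure is not valid, because its mask merged with dark shadow. Its release at (0.5207, -0.3035) and the close-up both put it at the bay centre, and the yellow tin and dibber check out, so I hand in.

```bash
python3 -c "
from h import robot
print(robot.job_done())"
```

```text
the job is handed in; nothing more can be done
None
```

I handed the job in at about 38 s with both kits filled as asked and the red tin and white pot untouched; no verdict was returned, and the slate pot's position rests on its release pose and a close-up rather than a final measurement.

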